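# Rock a stuck tube block out of its dry-block heater and hold it clear

### The job

The aluminium tube block with the orange grip is held tight in the well of the dry-block heater by a sprung roller on its left and one on its right. Take it by the orange grip and, without hauling it straight up, rock it first over to the left and then over to the right, clearly each way, while it still sits in the well, until both sides are free; then raise it and finish still holding it, level and motionless, straight above the well and just clear of the heater with about two centimetres of air below it. Do not let go of it at the end, and leave the other things on the worktop where they are.

Things in the scene. Friction and masses are not known exactly. Their poses are not given: they have to be found in the camera images.
- heater: dry-block heater: white box with grey front panel and black dial, 200 (x) x 160 (y) x 70 mm, fixed. Origin at the centre of its underside, level with the worktop. x points to its back, y to its left (seen from its front, where the robot stands), z up; its yaw varies. In the middle of its top is an open square well, 84 x 84 mm, 24 mm deep (floor 46 mm above the worktop)
- tube_block: the block in the well: aluminium, 76 (x) x 74 (y) x 45 mm, 0.33 to 0.55 kg, four tube holes in its top, a rib of 4 mm radius along the bottom of its left and right sides. Origin at the centre of its underside, resting on the well's floor at the start, axes then as the heater's. It has 4 to 6 mm of play all round in the well and can lean about 12 degrees to the left or right
- block_grip (a point): centre of the block's orange plastic grip, on the block's axis, 80 mm above its underside (126 mm above the worktop at the start). The grip is an upright flat bar, 16 mm thick along the block's x, 34 mm wide along its y, 45 mm tall (from 10 mm above the block's top face to 20 mm above this point), on a thin steel stud. It can be taken from above across either width
- well (a point): centre of the well's floor, 46 mm above the worktop; axes as the heater's. The well's mouth and the heater's top are 24 mm above this point
- roller_left_tip (a point): innermost line of the left roller at rest, 12.5 mm above the well's floor, 33.5 mm left of its centre. The roller is a smooth steel bar, 12 mm thick, 48 mm long along the heater's x, sprung inward (3.6 N at rest, 1.2 N more per mm). It bears on the block just above the rib on that side: a side is free of it once that side has risen 8 mm, which takes about 15 N a side
- roller_right_tip (a point): the same of the right roller, 33.5 mm right of the well's centre. Leaning the block left about its lower left edge lifts the right side past this roller; leaning it right about its lower right edge, kept at the height it has reached, then lifts the left side. A pull straight up has to force both at once (about 30 N)
- spare_block: bystander: a like block with a blue grip and narrower holes, 76 x 74 x 45 mm plus grip (100 mm tall), standing free on the worktop to the left; origin at the centre of its underside
- bottle_bluecap: bystander: small glass bottle with a blue cap, 53 mm across, 108 mm tall, to the right; origin at the centre of its underside
- petri_dish: bystander: petri dish, 90 mm across, 15 mm high, to the right; origin at the centre of its underside
- cap_yellow: bystander: yellow screw cap, 24 mm across, 9 mm high, near the front edge to the right; origin at the centre of its underside
- marker_red: bystander: white marker pen with a red cap, 136 mm long, 18 mm thick, lying near the front edge to the right; origin under its middle
- flask: bystander: empty conical glass flask, 71 mm across, 92 mm tall, behind the heater; origin at the centre of its underside

How it is judged:
By the outcome, as a careful person would: the job done as asked, in the order asked, and still so for the second after the job is handed in, while the arm keeps its last pose, push and grip.
It also fails if it takes over 40 s, if anything falls off the work surface, if the arm or the gripper's body presses on something with over 40 N, if the wrist force passes 120 N, or if a joint passes its speed limit or range.

### The arm

A 6-joint arm with a two-finger parallel gripper is mounted at the origin on a cart in front of the work surface, level with it; the furniture and walls round the work are solid. World frame = base frame: x ahead of the robot, y to its left, z up, the work surface at z = 0. Lengths are in m, angles in rad, forces in N, time in s.
With the tool pointing down it reaches from about 0.35 to 0.975 m from the base axis. Payload 7.1 kg.
Tool frame: the origin (TCP) lies midway between the tips of the shut fingers; the grasp point (between the pads) lies 19 mm behind it; z points along the fingers, x is the direction in which the jaws open and shut, and the axes are right-handed (so a half turn about z gives the same grasp; the last joint's range is limited). The gripper opens to 88 mm and grips with 3 to 60 N. Pads are 20 mm wide; open, the fingers measure 115 mm over their backs; the gripper's body (75 mm by 178 mm) begins 61 mm behind the grasp point.
Start: joints at [1.182, 0.423, 1.63, -0, 1.089, -0.019], TCP at [0.226, 0.583, 0.202] pointing down, gripper open.
Joint ranges: [-3, 3], [-0.9, 2.11], [0.09, 2.58], [-1.31, 4.45], [0.11, 2.69], [-2.54, 2.54]. Speed limits (rad/s): [2.39, 2.39, 3.01, 3.14, 3.14, 3.14].

### API

Orientations are given as a unit quaternion [w, x, y, z].
In Python, from station import move_pose, movel, movej, command_gripper, wait, inverse_kinematics, read_camera, camera_info, MotionError, job_done, get_time, get_joint_pos, get_qvel, get_effort, get_tcp_pos, get_ee_rot, get_ft_force, get_ft_torque, get_grip_width gives the robot as it stands. Calls block until the motion is done:
- move_pose(position, orientation): joint-space move of the TCP to a pose.
- movel(position, frame=None, v=0.15, until_force=None): straight line of the TCP; frame=None keeps the orientation; v is the mean speed in m/s. With until_force (N) it stops when the force on the tool has changed by that much, and returns True; else False.
- movej(angles): joint-space move.
- command_gripper(opening): opening from 0.0 (shut) to 1.0 (fully open); the grip force is fixed at half the most; returns when the fingers have stopped.
- wait(seconds).
- inverse_kinematics(position, orientation): joint angles nearest the present ones, or None.
- read_camera(name): name is "scene" or "top"; returns the picture (480x640x3 uint8, red, green, blue); there is no depth.
- camera_info(name): a dict with "intrinsics" (3x3 intrinsics, pixels), "T" (4x4, takes a point from camera to world coordinates). Camera axes: x right, y up, looking along -z (the intrinsics and any distortion apply to the point x, -y, -z); pixel columns grow to the right and rows downward; lengths in m; the calibration is good to about 2 mm. A picture is of the moment at which its call begins. camera_info takes no time and is no camera call.
A pose or a line that the arm cannot do raises MotionError and nothing moves.
- job_done(): hands the job in, once; it reports no verdict.
Readings, each from a call of its own:
- get_time(): time.
- get_joint_pos(): joint angles.
- get_qvel(): joint speeds.
- get_effort(): joint torques, N m.
- get_tcp_pos(): TCP position.
- get_ee_rot(): TCP orientation.
- get_ft_force(): force on the tool from outside, world axes, zero at the start.
- get_ft_torque(): the same for the moment, N m.
- get_grip_width(): opening from 0.0 (shut) to 1.0 (fully open).
Only numpy, scipy, OpenCV 4.12 (cv2) and the standard library are available. Lean on these libraries where they do the work, as an engineer would, in place of code of your own. Each camera call takes 0.05 s, during which the arm holds its last target.

## Working session

There is one attempt and no reset: what is moved stays moved. The work goes in short steps, each a Python script; the robot and the scene stay as the last script left them, time stands still between calls to the robot, and variables do not carry over. Pictures are saved under pics/ and viewed, and the job is handed in when it is done.

```bash
mkdir -p pics; ls; python3 - <<'E'
from station import *
import cv2,numpy as np
for n in("scene","top"):
    im=read_camera(n); cv2.imwrite(f"pics/{n}0.png",im[:,:,::-1]); ci=camera_info(n); print(n,{k:(np.round(v,4).tolist() if not isinstance(v,str) else v) for k,v in ci.items()})
print(get_time(),get_tcp_pos(),get_ee_rot(),get_ft_force())
E
```

```text
pics
scene {'intrinsics': [[514.9328, 0.0, 320.1914], [0.0, 514.9328, 242.2888], [0.0, 0.0, 1.0]], 'T': [[0.6651, 0.5016, -0.5531, -0.1408], [-0.7465, 0.4623, -0.4785, -0.6653], [0.0157, 0.7312, 0.6819, 0.9559], [0.0, 0.0, 0.0, 1.0]]}
top {'intrinsics': [[568.5687, 0.0, 327.337], [0.0, 568.5687, 237.5568], [0.0, 0.0, 1.0]], 'T': [[0.0131, 0.9756, -0.2191, 0.2506], [-0.9999, 0.0131, -0.0015, -0.0758], [0.0014, 0.2191, 0.9757, 1.4633], [0.0, 0.0, 0.0, 1.0]]}
0.1 [0.22566712 0.58229701 0.20170728] [ 3.66998850e-04  8.25045046e-01  5.65066582e-01 -5.43596950e-04] [-0.10656362 -0.61821693  0.93385465]
```

View pics/scene0.png

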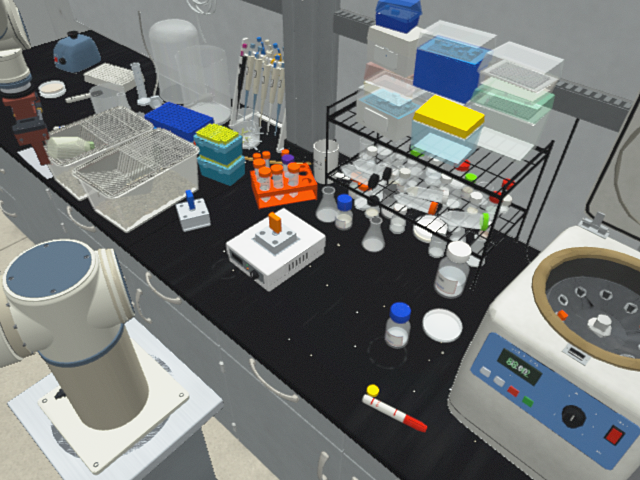

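View pics/top0.png

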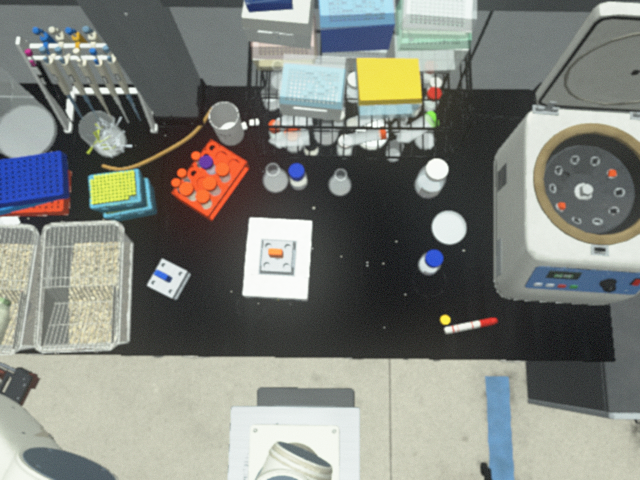

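The heater is at about (278,258) in the top view, with the orange grip at (276,253). The spare block is to its left at (168,278). The space around the heater is clear. Next I'll measure the heater's top face and the grip.

```bash
cat > h.py <<'E'
import cv2,numpy as np
from station import *
def ray(n,px):
    c=camera_info(n);K=np.array(c["intrinsics"]);T=np.array(c["T"])
    d=np.linalg.inv(K)@[px[0],px[1],1]; d=np.array([d[0],-d[1],-d[2]])
    d=T[:3,:3]@d
    return T[:3,3],d/np.linalg.norm(d)
def onz(n,px,z):
    o,d=ray(n,px); return o+d*(z-o[2])/d[2]
def tri(p,q):
    a,u=ray("scene",p);b,v=ray("top",q)
    s,t=np.linalg.lstsq(np.c_[u,-v],b-a,rcond=None)[0]
    return (a+s*u+b+t*v)/2,np.linalg.norm(a+s*u-b-t*v)
def blob(m,roi):
    x0,y0,x1,y1=roi; w=np.zeros_like(m); w[y0:y1,x0:x1]=m[y0:y1,x0:x1]
    cs,_=cv2.findContours(w,cv2.RETR_EXTERNAL,cv2.CHAIN_APPROX_NONE)
    return max(cs,key=cv2.contourArea)
def orange(im):
    h=cv2.cvtColor(im,cv2.COLOR_RGB2HSV); return cv2.inRange(h,(5,150,100),(22,255,255))
E
python3 - <<'E'
from h import *
t=cv2.imread("pics/top0.png")[:,:,::-1].copy(); s=cv2.imread("pics/scene0.png")[:,:,::-1].copy()
g=cv2.cvtColor(t,cv2.COLOR_RGB2HSV); m=cv2.inRange(g,(0,0,215),(180,50,255))
c=blob(m,(225,205,325,312)); r=cv2.minAreaRect(c); print(r)
P=np.array([onz("top",p,.07)[:2] for p in cv2.boxPoints(r)]); print(P.round(4),P.mean(0), [np.linalg.norm(P[i]-P[i-1]).round(4) for i in range(4)])
for i in range(4):
    d=P[i]-P[i-1]; print(np.degrees(np.arctan2(d[1],d[0])))
co=blob(orange(t),(255,240,300,270)); cs=blob(orange(s),(262,205,288,240))
print(cv2.boundingRect(co),cv2.minAreaRect(co),cv2.boundingRect(cs))
for z in(.126,.146):print(z,onz("top",cv2.minAreaRect(co)[0],z))
cc=lambda c:(lambda M:(M['m10']/M['m00'],M['m01']/M['m00']))(cv2.moments(c))
print(cc(cs),cc(co),tri(cc(cs),cc(co)))
a=cv2.resize(t[200:316,220:340],None,fx=5,fy=5,interpolation=cv2.INTER_NEAREST)
cv2.imwrite("pics/t1.png",a[:,:,::-1])
a=cv2.resize(s[190:300,215:340],None,fx=5,fy=5,interpolation=cv2.INTER_NEAREST)
cv2.imwrite("pics/s1.png",a[:,:,::-1])
E
```

```text
((277.1361999511719, 257.6844787597656), (64.59422302246094, 78.27645874023438), 3.3664605617523193)
[[ 0.4165  0.1325]
 [ 0.6148  0.13  ]
 [ 0.6071 -0.0335]
 [ 0.4093 -0.026 ]] [0.51191144 0.05075662] [np.float64(0.1587), np.float64(0.1984), np.float64(0.1636), np.float64(0.198)]
87.39292265205245
-0.739969542370639
-92.70059599897537
177.83365286164786
(269, 249, 13, 7) ((274.9817199707031, 252.16464233398438), (12.368331909179688, 5.411145210266113), 6.34019136428833) (268, 212, 13, 21)
0.126 [0.51332966 0.05125288 0.126     ]
0.146 [0.50940104 0.04935221 0.146     ]
(274.56584362139915, 221.97427983539092) (275.05882352941177, 252.09477124183005) (array([0.51402086, 0.05156468, 0.1223623 ]), np.float64(0.0004873709291508529))
```

View pics/t1.png

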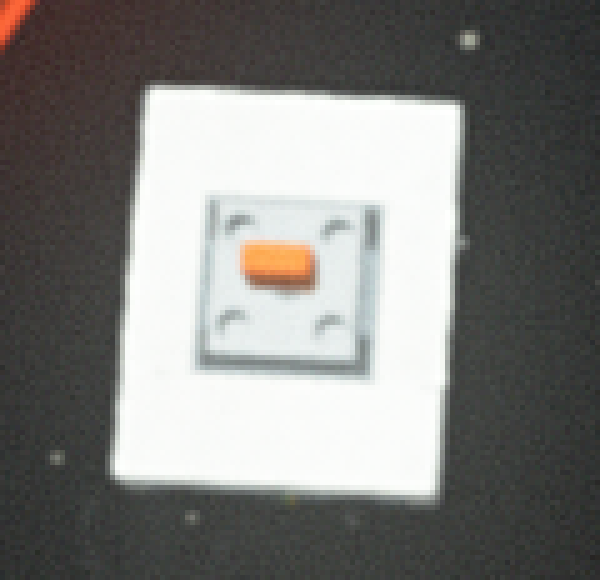

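View pics/s1.png

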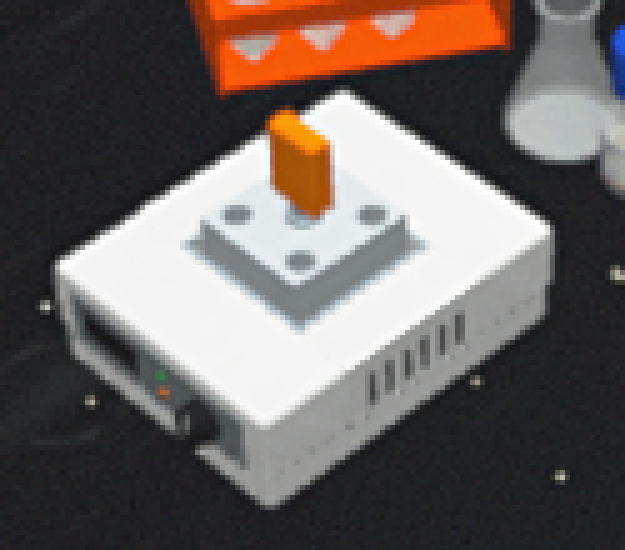

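```bash
python3 - <<'E'
from h import *
t=cv2.imread("pics/top0.png")[:,:,::-1].copy()
g=cv2.cvtColor(t,cv2.COLOR_RGB2HSV); m=cv2.inRange(g,(0,0,150),(180,60,255))
c=blob(m,(225,205,325,312)); W=np.array([onz("top",p[0]+0.0,.07)[:2] for p in c])
# assign contour points to sides of rough rect; line fits
x0,y0=.512,.051; L={}
for k,ax,sg,h in(("back",0,1,.1),("front",0,-1,.1),("left",1,1,.08),("right",1,-1,.08)):
    d=W-[x0,y0]; sel=(np.abs(sg*d[:,ax]-h)<.012)&(np.abs(d[:,1-ax])<(.06 if ax==0 else .08))
    vx,vy,px,py=cv2.fitLine(W[sel].astype(np.float32),cv2.DIST_HUBER,0,.01,.01).ravel()
    a=np.degrees(np.arctan2(vy,vx)); L[k]=(vx,vy,px,py); print(k,sel.sum(),a)
def X(a,b):
    a,b=L[a],L[b]; s=np.linalg.solve([[a[0],-b[0]],[a[1],-b[1]]],[b[2]-a[2],b[3]-a[3]]); return np.array([a[2]+s[0]*a[0],a[3]+s[0]*a[1]])
C=np.array([X("back","left"),X("back","right"),X("front","right"),X("front","left")])
print(C.round(4),C.mean(0),[np.linalg.norm(C[i]-C[i-1]).round(4) for i in range(4)])
E
```

```text
back 48 87.102936
front 49 87.59426
left 63 -2.3268938
right 63 -2.4247344
[[ 0.6154  0.1261]
 [ 0.6073 -0.0344]
 [ 0.4086 -0.026 ]
 [ 0.4153  0.1342]] [0.51164854 0.04996901] [np.float32(0.2003), np.float32(0.1608), np.float32(0.1989), np.float32(0.1604)]
```

Heater measurements agree with the given sizes: sides 199–200 × 160 mm, centre (0.512, 0.050), yaw −2.5°. The triangulated grip is at (0.514, 0.052, 0.122), against an expected height of 0.126. I'll go in and grip across the 34 mm width, with the jaws along the heater's y. That way the rocking moment is carried by the pad faces rather than by friction.

```bash
cat >> h.py <<'E'
from scipy.spatial.transform import Rotation as Ro
YAW=np.radians(-2.5); C0=np.array([.512,.0505,.046])
H=Ro.from_euler('z',YAW)
R0=np.array([[0,1,0],[1,0,0],[0,0,-1.]])  # tool axes in heater frame: x=hy,y=hx,z=-z
def quat(R):
    q=R.as_quat(); q=np.r_[q[3],q[:3]]; return q if q[1]>0 else -q
def pose(lean,piv=None,off=(0,0,0),h=.061):
    """lean>0 left (deg). piv: (block-frame y, world height offset z) pivot; returns tcp pos, quat"""
    R=Ro.from_euler('x',-lean,degrees=True)
    tcp=np.array([0,0,h]); 
    if piv is None: p=tcp+off
    else:
        y,z=piv; pb=np.array([0,y,0]); p=np.array([0,y,z])+R.apply(tcp-pb)+off
    return C0+H.apply(p), quat(H*R*Ro.from_matrix(R0))
def st(tag=""):
    print(tag,round(get_time(),2),"tcp-C0 (h)",(H.inv().apply(get_tcp_pos()-C0)*1e3).round(1),"F",H.inv().apply(get_ft_force()).round(1),"T",H.inv().apply(get_ft_torque()).round(2),"g",round(get_grip_width()*88,1))
E
python3 - <<'E'
from h import *
p,q=pose(0); print(p,q)
P=get_tcp_pos(); movel(np.array([P[0],P[1],.28]),v=.3)
print(inverse_kinematics(p+[0,0,.1],q))
move_pose(p+[0,0,.1],q); st()
for n in("scene","top"): cv2.imwrite(f"pics/{n}2.png",read_camera(n)[:,:,::-1])
E
```

```text
[0.512  0.0505 0.107 ] [0.         0.72236396 0.69151306 0.        ]
[ 7.51828054e-02  2.55203110e-01  1.86773166e+00 -4.44089210e-16
  1.01865788e+00 -1.45198029e+00]
 2.68 tcp-C0 (h) [1.00e-01 6.00e-01 1.61e+02] F [-0.2  0.6 -0.6] T [ 0.02 -0.03  0.06] g 88.0
```

```bash
python3 - <<'E'
from h import *
p,q=pose(0)
movel(p+[0,0,.045],v=.15); 
print(movel(p,v=.06,until_force=8)); st("down")
for n in("scene","top"): cv2.imwrite(f"pics/{n}3.png",cv2.resize(read_camera(n)[150:330,190:370],None,fx=3,fy=3)[:,:,::-1])
E
```

```text
False
down 4.2 tcp-C0 (h) [ 0.2  0.  61.1] F [0.  0.4 0.2] T [0.01 0.05 0.02] g 87.7
```

View pics/scene3.png

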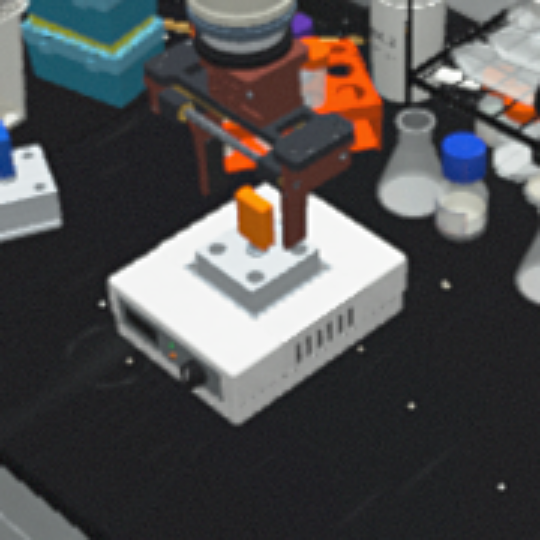

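View pics/top3.png

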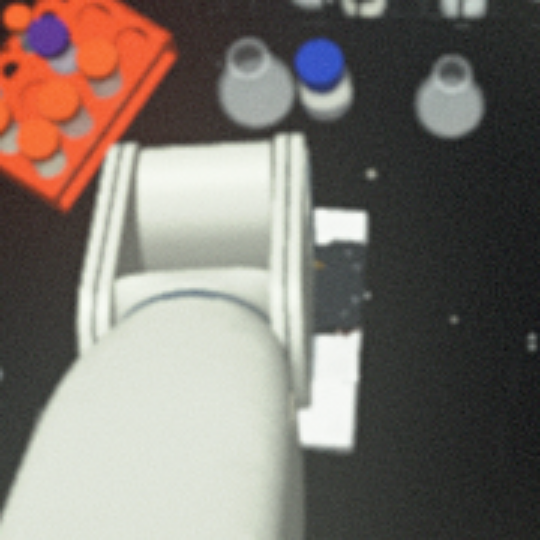

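```bash
python3 - <<'E'
from h import *
def proj(n,P):
    c=camera_info(n);K=np.array(c["intrinsics"]);T=np.array(c["T"])
    p=T[:3,:3].T@(np.array(P)-T[:3,3]); u=K@[p[0],-p[1],-p[2]]; return u[:2]/u[2]
for n in("scene","top"):
    print(n)
    for l in([0,0,.08],[0,.017,.1],[0,-.017,.1],[0,.017,.055],[0,-.017,.055],[0,.05,.061],[0,-.05,.061]):
        print(l,((proj(n,C0+H.apply(l))-[190,150])*3).round(0))
E
```

```text
scene
[0, 0, 0.08] [253. 214.]
[0, 0.017, 0.1] [238. 186.]
[0, -0.017, 0.1] [266. 205.]
[0, 0.017, 0.055] [241. 228.]
[0, -0.017, 0.055] [268. 247.]
[0, 0.05, 0.061] [214. 204.]
[0, -0.05, 0.061] [295. 260.]
top
[0, 0, 0.08] [256. 308.]
[0, 0.017, 0.1] [232. 302.]
[0, -0.017, 0.1] [275. 304.]
[0, 0.017, 0.055] [238. 313.]
[0, -0.017, 0.055] [279. 315.]
[0, 0.05, 0.061] [196. 309.]
[0, -0.05, 0.061] [320. 316.]
```

The top view is blocked by the arm. In the scene view the bar centre is at (255,218), against a predicted (253,214), and it sits between the fingers, so I'll close.

```bash
python3 - <<'E'
from h import *
command_gripper(0.0); st("closed"); wait(.2); st()
cv2.imwrite("pics/scene4.png",cv2.resize(read_camera("scene")[150:330,190:370],None,fx=3,fy=3)[:,:,::-1])
E
```

```text
closed 5.17 tcp-C0 (h) [-0.  -0.1 61. ] F [ 0.4 -1.3 -0.5] T [-0.09  0.01  0.02] g 33.9
 5.38 tcp-C0 (h) [ 0.  -0.1 61. ] F [ 0.5 -1.  -0.5] T [-0.14 -0.01 -0.01] g 33.8
```

View pics/scene4.png

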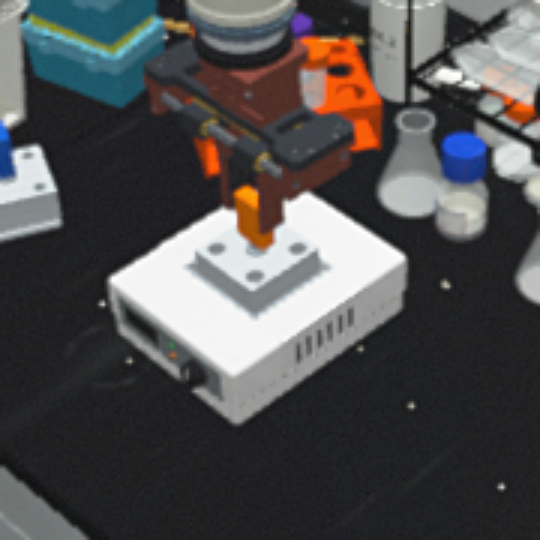

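Held: the width reads 33.9 mm (34 expected) and the forces are small. Now I'll lean left about the lower left edge.

```bash
python3 - <<'E'
from h import *
for a in(2,4,6,8,9.5):
    p,q=pose(a,(.037,.0003)); movel(p,q,v=.03); st(a)
    f=get_ft_force()
    if np.linalg.norm(f)>60: print("STOP");break
wait(.2); st()
cv2.imwrite("pics/scene5.png",cv2.resize(read_camera("scene")[150:330,190:370],None,fx=3,fy=3)[:,:,::-1])
E
```

```text
2 5.67 tcp-C0 (h) [-0.4  2.5 62.1] F [ 0.4 -1.7 -5.1] T [-0.07 -0.18 -0.08] g 33.6
4 5.92 tcp-C0 (h) [-0.5  4.6 63.4] F [-0.2 -0.5 -5. ] T [ 0.14 -0.01 -0.07] g 33.8
6 6.17 tcp-C0 (h) [-0.3  6.8 64.7] F [-0.2  0.1 -3.7] T [ 0.11  0.21 -0.17] g 33.8
8 6.42 tcp-C0 (h) [-0.2  8.9 65.9] F [-1.  -0.7 -3. ] T [-0.13  0.29 -0.1 ] g 33.4
9.5 6.67 tcp-C0 (h) [-0.1 10.4 66.7] F [-1.7 -1.6 -0.5] T [-0.37  0.28 -0.11] g 33.6
 6.88 tcp-C0 (h) [-0.  10.2 66.7] F [-1.5 -1.1 -1.6] T [-0.33  0.42 -0.08] g 33.6
```

View pics/scene5.png

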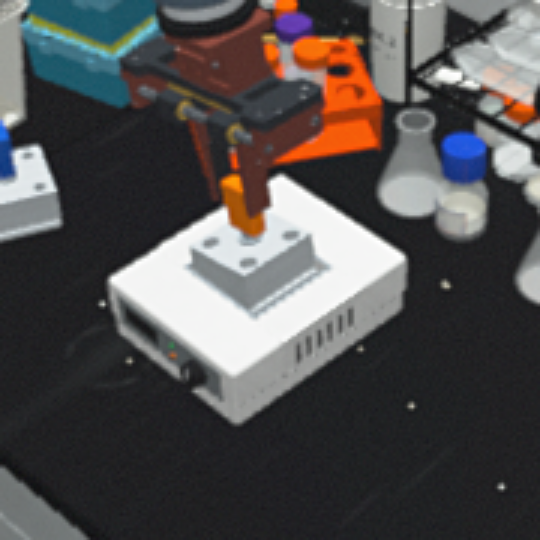

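The block leans left with its right side up: the right top corner rose from about (240,290) to (253,283), while the left corner stayed near (191,257). The force peaked and then fell, so the right side is past its roller. Next I'll lean right about the right edge, keeping it at its present height.

```bash
python3 - <<'E'
from h import *
for a in(7,4.5,2,0,-2,-4,-6,-8,-9):
    z=.0122-.0010*min(1,(9.5-a)/9.5)
    p,q=pose(a,(-.037,z),off=(0,.0007,0)); movel(p,q,v=.03); st(a)
    if np.linalg.norm(get_ft_force())>60: print("STOP");break
    if a==0: cv2.imwrite("pics/scene6.png",cv2.resize(read_camera("scene")[150:330,190:370],None,fx=3,fy=3)[:,:,::-1])
wait(.2); st()
cv2.imwrite("pics/scene7.png",cv2.resize(read_camera("scene")[150:330,190:370],None,fx=3,fy=3)[:,:,::-1])
E
```

```text
7 7.17 tcp-C0 (h) [-0.1  7.3 67.7] F [-0.3 -1.7 -6.4] T [-0.12  0.13  0.11] g 34.0
4.5 7.42 tcp-C0 (h) [-0.1  4.8 69.5] F [-1.4 -2.4 -5.2] T [-0.57  0.19  0.01] g 33.7
2 7.67 tcp-C0 (h) [ 0.1  2.4 71.3] F [-1.7 -2.8 -1.7] T [-0.73  0.35  0.01] g 33.9
0 7.92 tcp-C0 (h) [ 0.3  0.6 72.6] F [-2.5 -1.7  1.9] T [-0.6   0.46  0.1 ] g 33.6
-2 8.22 tcp-C0 (h) [ 0.5 -1.3 73.9] F [-1.2 -1.3  3.7] T [-0.21  0.48  0.11] g 33.7
-4 8.47 tcp-C0 (h) [ 0.6 -3.2 75.1] F [-1.8  0.8  5.1] T [0.59 0.43 0.04] g 34.0
-6 8.72 tcp-C0 (h) [ 0.4 -5.3 75.7] F [-0.2  4.9 -1.2] T [ 1.17 -0.01  0.01] g 33.4
-8 8.97 tcp-C0 (h) [ 0.3 -7.9 76.7] F [ 0.8  5.5 -1. ] T [ 1.26 -0.15  0.01] g 33.7
-9 9.22 tcp-C0 (h) [ 0.2 -9.  77.2] F [ 1.   6.5 -1.2] T [ 1.31 -0.25 -0.07] g 33.5
 9.43 tcp-C0 (h) [ 0.2 -8.9 77.2] F [ 1.7  5.8 -1.9] T [ 1.27 -0.22 -0.04] g 33.9
```

View pics/scene7.png

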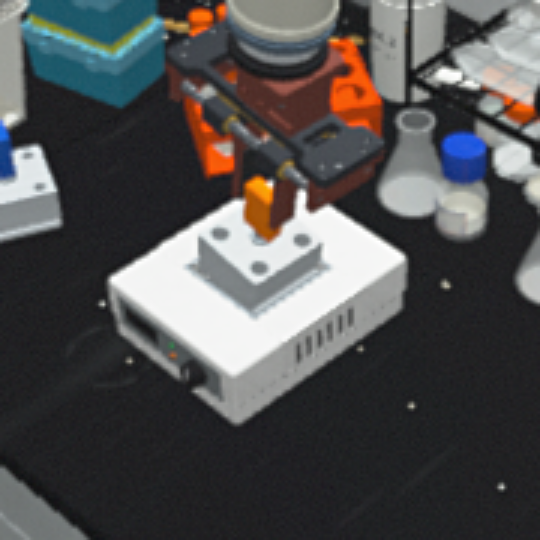

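View pics/scene6.png

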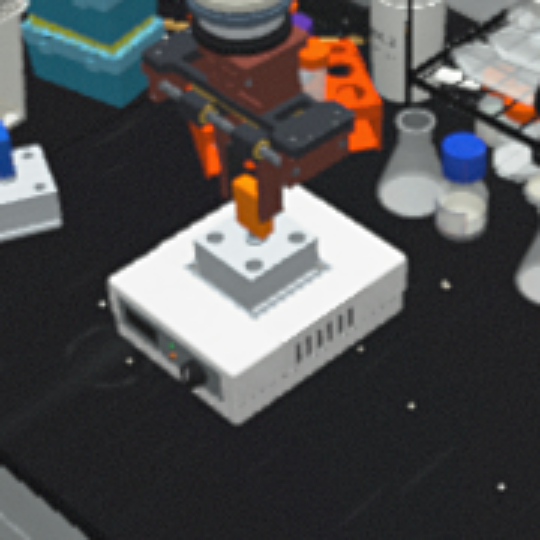

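```bash
python3 - <<'E'
import cv2,numpy as np
a=[cv2.resize(cv2.imread(f"pics/scene{k}.png")[150:340,150:350],None,fx=2,fy=3*2/3) for k in(5,7)]
cv2.imwrite("pics/c8.png",np.hstack(a))
E
```

```text
(no output)
```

View pics/c8.png

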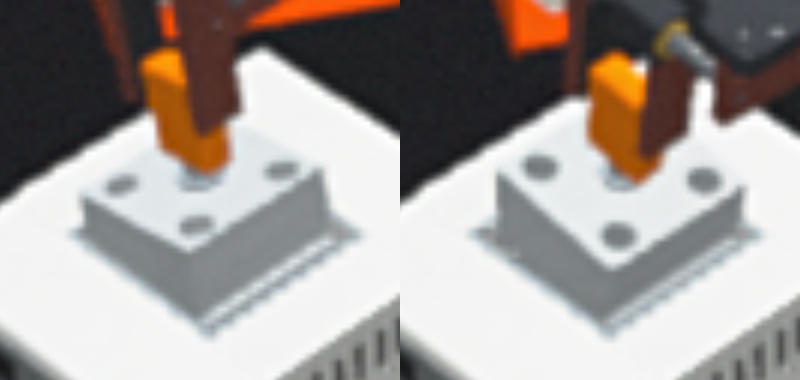

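```bash
python3 - <<'E'
from h import *
def f(X,Y):
    o,d=ray("scene",(190+(150+X/2)/3,150+(150+Y/2)/3)); o=H.inv().apply(o-C0); d=H.inv().apply(d)
    return (o+d*(-.038-o[0])/d[0])*1e3
for n,a,b in(("left lean",(85,195),(190,252)),("right lean",(99,170),(212,270))):
    A,B=f(*a),f(*b); print(n,A.round(1),B.round(1),"len",np.hypot(*(A-B)[1:]),"lean",np.degrees(np.arctan2(B[2]-A[2],A[1]-B[1])))
E
```

```text
left lean [-38.   35.5  44.8] [-38.  -30.9  56. ] len 67.31763732364612 lean 9.654184605743763
right lean [-38.   24.3  65.7] [-38.  -44.1  54.8] len 69.23533934899474 lean -9.01503778177085
```

Measured leans are +9.7° and then −9.0°. The left underside is now about 21 mm up and the right about 10 mm, both beyond the 8 mm needed. I'll level the block at mid height and raise it.

```bash
python3 - <<'E'
from h import *
for a,z in((-6,16.5),(-3,17),(0,17.5)):
    R=Ro.from_euler('x',-a,degrees=True); p=C0+H.apply(np.array([0,0,z*1e-3])+R.apply([0,0,.061])); q=pose(a)[1]
    movel(p,q,v=.03); st(a)
q=pose(0)[1]
movel(C0+[0,0,.061+.03],q,v=.04); st("up30")
movel(C0+[0,0,.061+.044],q,v=.04); st("up44"); wait(.5); st()
cv2.imwrite("pics/scene9.png",cv2.resize(read_camera("scene")[165:305,210:350],None,fx=4,fy=4)[:,:,::-1])
cv2.imwrite("pics/sceneF9.png",read_camera("scene")[:,:,::-1])
E
```

```text
-6 9.72 tcp-C0 (h) [ 0.1 -5.5 77.1] F [0.2 3.7 0. ] T [ 1.08  0.03 -0.01] g 34.1
-3 9.98 tcp-C0 (h) [-0.1 -2.9 77.7] F [-0.2  1.9 -1.7] T [ 0.37 -0.04  0.02] g 33.9
0 10.24 tcp-C0 (h) [-0.3  0.1 78.2] F [-0.5 -0.3 -4.5] T [-0.03  0.03  0.04] g 33.9
up30 10.7 tcp-C0 (h) [ 0.2 -0.2 91.4] F [ 0.6  0.2 -4.1] T [ 0.04  0.05 -0.02] g 33.8
up44 11.2 tcp-C0 (h) [1.000e-01 1.000e-01 1.052e+02] F [-0.5 -0.9 -3.6] T [ 0.01 -0.01 -0.03] g 33.9
 11.7 tcp-C0 (h) [ -0.   -0.  104.9] F [-0.6  0.6 -4.2] T [ 0.01  0.02 -0.05] g 33.9
```

View pics/scene9.png

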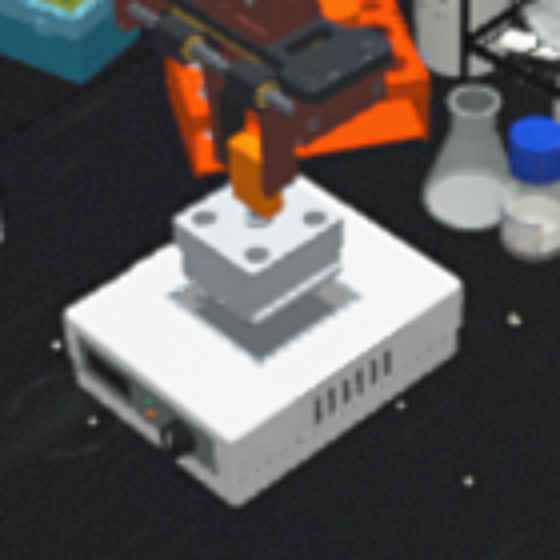

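View pics/sceneF9.png

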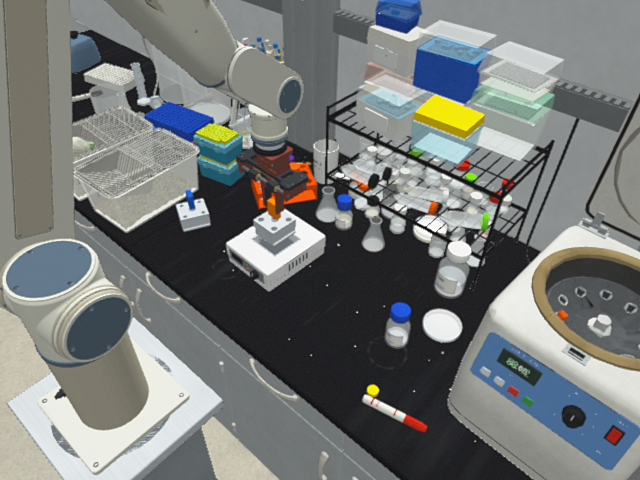

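The block is held above the well and carrying only its own weight (about 4.2 N), with the bystanders unmoved. Next I'll check the height, level and centring from the block's corners.

```bash
python3 - <<'E'
from h import *
im=cv2.imread("pics/scene9.png"); a=cv2.resize(im[170:370,150:370],None,fx=3.5,fy=2.9,interpolation=cv2.INTER_CUBIC); cv2.imwrite("pics/c10.png",a)
def f(X,Y,ax,val):
    o,d=ray("scene",(210+X/4,165+Y/4)); o=H.inv().apply(o-C0); d=H.inv().apply(d)
    return ((o+d*(val-o[ax])/d[ax])*1e3).round(1)
for p in((175,222),(255,273),(342,226)): print(p,"top plane z=89:",f(*p,2,.089))
for p in((175,222),(255,273),(255,321)): print("front plane",f(*p,0,-.038))
for p in((342,226),(255,273),(255,321)): print("right plane",f(*p,1,-.037))
E
```

```text
(175, 222) top plane z=89: [-40.   29.8  89. ]
(255, 273) top plane z=89: [-36.6 -39.1  89. ]
(342, 226) top plane z=89: [ 29.7 -44.6  89. ]
front plane [-38.   32.5  86.2]
front plane [-38.  -40.8  91. ]
front plane [-38. -38.  50.]
right plane [ 36.8 -37.   80.1]
right plane [-34.8 -37.   86.5]
right plane [-37.1 -37.   48.7]
```

View pics/c10.png

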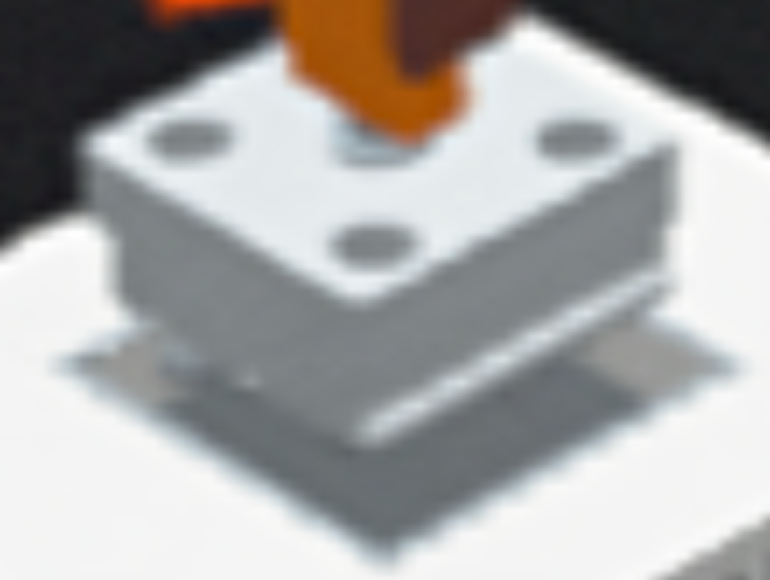

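```bash
python3 - <<'E'
from h import *
def f(X,Y,ax,val):
    o,d=ray("scene",(210+(150+X/3.5)/4-.375,165+(170+Y/2.9)/4-.375)); o=H.inv().apply(o-C0); d=H.inv().apply(d)
    return ((o+d*(val-o[ax])/d[ax])*1e3).round(1)
A,B,D,E=(80,148),(357,303),(680,146),(360,437)
print("front",f(*A,0,-.038),f(*B,0,-.038),f(*E,0,-.038))
print("right",f(*B,1,-.037),f(*D,1,-.037),f(*E,1,-.037))
# same on the untouched block (scene0), top z known 45
g=cv2.imread("pics/scene0.png")
im=cv2.resize(g[165:305,210:350],None,fx=4,fy=4)
a=cv2.resize(im[170:370,150:370],None,fx=3.5,fy=2.9,interpolation=cv2.INTER_CUBIC); cv2.imwrite("pics/c11.png",a)
# orange bar check: triangulate centroid now (partly hidden) skipped
st()
E
```

```text
front [-38.   35.9  86.1] [-38.  -36.7  88.3] [-38.  -34.7  49.2]
right [-38.3 -37.   88.7] [ 37.6 -37.   85.4] [-39.9 -37.   52. ]
 11.8 tcp-C0 (h) [ -0.    0.  104.9] F [ 0.2 -0.4 -3.8] T [0.02 0.02 0.02] g 33.8
```

View pics/c11.png

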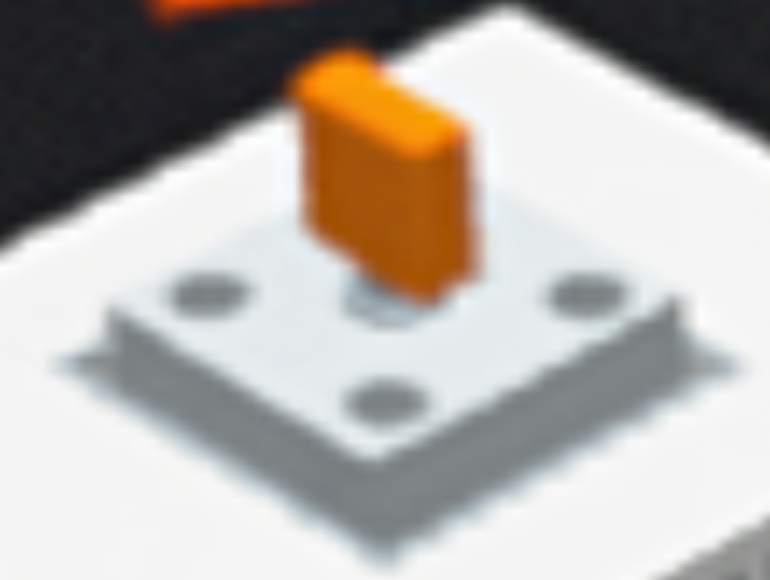

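```bash
python3 - <<'E'
from h import *
def f(X,Y,ax,val):
    o,d=ray("scene",(210+(150+X/3.5)/4-.375,165+(170+Y/2.9)/4-.375)); o=H.inv().apply(o-C0); d=H.inv().apply(d)
    return ((o+d*(val-o[ax])/d[ax])*1e3).round(1)
for A,B,D in(((107,312),(372,462),(683,300)),((80,148),(357,303),(680,146))):
    print("front",f(*A,0,-.038),f(*B,0,-.038),"right",f(*B,1,-.037),f(*D,1,-.037),"top z",[f(*p,2,.045 if A[0]==107 else .089) for p in(A,B,D)])
# holes: mid-of-hole lines, before & after
for h,z in((((208,293),(386,402),(587,293)),.045),(((190,138),(373,244),(577,138)),.089)): print([f(*p,2,z) for p in h])
E
```

```text
front [-38.   33.6  40.8] [-38.  -37.4  43.8] right [-37.7 -37.   43.3] [ 37.3 -37.   41.6] top z [array([-40.8,  29.8,  45. ]), array([-38.8, -38.4,  45. ]), array([ 34.8, -39.8,  45. ])]
front [-38.   35.9  86.1] [-38.  -36.7  88.3] right [-38.3 -37.   88.7] [ 37.6 -37.   85.4] top z [array([-40.1,  33.1,  89. ]), array([-38.5, -37.3,  89. ]), array([ 34.7, -40.1,  89. ])]
[array([-24. ,  21.8,  45. ]), array([-24.7, -26.4,  45. ]), array([ 24.1, -26. ,  45. ])]
[array([-24.3,  22.1,  89. ]), array([-24.3, -25.6,  89. ]), array([ 23.7, -25.5,  89. ])]
```

On the z=89 mm plane the three visible hole centres land within 1 mm of where they were at the start on z=45 mm. So the block is level, centred and raised 44 mm, which leaves 20 mm of air above the heater's top.

```bash
python3 - <<'E'
from h import *
wait(.3); st(); print(np.abs(get_qvel()).max()); job_done()
t=cv2.imread("pics/scene0.png").astype(int); s=cv2.imread("pics/sceneF9.png").astype(int)
for n,(x0,y0,x1,y1) in dict(spare=(175,185,215,235),flask=(362,205,388,252),bottle=(384,300,414,350),petri=(420,306,466,344),cap_marker=(360,380,430,435)).items(): print(n,np.abs(t-s)[y0:y1,x0:x1].mean().round(2))
E
```

```text
12.1 tcp-C0 (h) [  0.   0. 105.] F [ 0.2  0.2 -3.8] T [ 0.05 -0.   -0.01] g 34.2
0.002427289135485249
the job is handed in; nothing more can be done
spare 1.51
flask 1.43
bottle 2.65
petri 1.16
cap_marker 1.95
```

I gripped the block by the orange grip across its 34 mm width and rocked it free. It is now held level above the well, and the job is handed in after about 12 s of the 40 s allowed.

- **Rocking:** I leaned it left about its lower left edge, measured at 9.7°. I then leaned it right about the right edge, kept at the height it had reached, measured at 9.0°. The right side ended about 10 mm up and the left about 21 mm, both past the 8 mm needed to clear the rollers. The readings I took between moves never passed about 9 N.
- **Final pose:** The three visible tube holes are within 1 mm of their starting position, 44 mm higher, so about 20 mm of air lies under the block. The tool carries only about 4 N, which is the block's weight. The grip width reads 34 mm and the joints are still, at 0.002 rad/s or less.
- **Other things on the worktop:** Before and after pictures of the spare block, bottle, petri dish, cap, marker and the flask I took for the listed one show no visible change. That flask was picked out by eye among similar glassware.
- **One disagreement:** The block's corners alone suggested a tilt of 2 to 2.5°. The same reading gave much the same tilt for the block before I touched it, so I put this down to measurement error. The tube holes showed no tilt.

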